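# Prop the spring hatch and fetch the stemmed piston

## Robot

A 6-joint arm with a two-finger parallel gripper is mounted at the origin on the work surface. World frame = base frame: x ahead of the robot, y to its left, z up, the work surface at z = 0. Lengths are in mm, angles in rad, forces in N, time in s.
With the tool pointing down it reaches from about 275 to 750 mm from the base axis. Payload 10.2 kg.
Tool frame: the origin (TCP) lies at the very end of the fingers, on their centre line; the grasp point (between the pads) lies 19 mm behind it; z points along the fingers, y is the line along which they close (so a half turn about z gives the same grasp; the last joint's range is limited). The gripper opens to 85 mm and grips with 20 to 120 N. Pads are 22 mm wide; open, the fingers measure 114 mm over their backs; the gripper's body (76 mm by 85 mm) begins 54 mm behind the grasp point. The pads swing forward as they close: fully open they stand 13 mm farther back than shut.
Start: joints at [0.935, 0.313, 1.498, -0, 1.331, -0.223], TCP at [210.63, 480.901, 231.294] pointing down, gripper open.
Joint ranges: [-2.94, 2.94], [-0.97, 2.17], [0.19, 2.56], [-1.23, 4.37], [0.02, 3.11], [-2.88, 2.88]. Speed limits (rad/s): [2.39, 2.39, 3.01, 3.14, 3.14, 3.14].

## Interface

Orientations are given as a unit quaternion [w, x, y, z].
In Python, from rig import ctrl gives the robot as it stands.
- The arm moves only by the tool step_arm, never from a script. Its argument "increments" is a list of rows, each a list of 3 entries, a list of its own where there are three numbers: the shift along the tool's x, y, z in cm, then the turn, a rotation vector about the tool's x, y, z in degrees, then the opening in per cent of the stroke, from 0 (shut) to 100 (fully open). A call has 1 to 8 rows; each row is the pose to reach, as a shift and turn from the pose commanded when the call began, along the tool's axes at that moment; what a row does not reach only later rows make up. A row lasts 1/8 s, in which the tool goes at most 62.5 mm and 10.7 degrees, less where a joint would pass 70% of its speed; a pose out of reach is approached as far as the arm can. A call with a gripper value outside its range is refused whole. The fingers move at their own pace and stop on an object; "squeeze" is the grip in N (left out, the last holds). Time passes only in rows, so rows that repeat a pose let the fingers close. It gives the time, the measured TCP pose, the force, the opening and the grip force at its end, in the units of the state.
- ctrl.sense(): the state, without advancing time (a new reading comes with each control period).
- ctrl.capture(name): name is "side" or "top"; returns a dict with "img" (420x560x3 uint8, red, green, blue), "fx", "fy", "cx", "cy" (pixels), "k1" (the pictures are not rectified: a ray, as slopes to the right and down, at radius r is drawn at 1 + k1 r^2 times it, then the intrinsics apply), "extrinsics" (4x4, takes a point from camera to world coordinates). Camera axes: x right, y down, z forward; pixel columns grow to the right and rows downward; lengths in mm; the calibration is good to about 2 mm. A picture is of the moment at which its call begins. There is no depth.
- ctrl.finish_job(): hands the job in; it is judged then, once.
The state is a dict: "time_s": time; "joints": joint angles; "dq": joint speeds; "tau": joint torques, N m; "eef_pos": TCP position; "ee_rot": TCP orientation; "force": force on the tool from outside, world axes, zero at the start; "wrist_torque": the same for the moment, N m; "grip_width": opening from 0.0 (shut) to 1.0 (fully open); "grip_force": force on a finger pad.
Only numpy, scipy, OpenCV 4.12 (cv2) and the standard library are available. Lean on these libraries where they do the work, as an engineer would, in place of code of your own. Each camera call takes 0.05 s, during which the arm holds its last target. There are 200 camera calls.

## Task

Take the wooden wedge and use it to push the parts chest's spring-closing sliding hatch open by its upright flange, then set the wedge down flat and lengthwise (along the slide) on the ledge between the stop bar and the flange and let go, so that the hatch stays propped open. Then reach in, take out the piston with the narrow stem (not the plain drum) and stand it upright in the steel tray, leaving the hatch propped.

Things in the scene. Friction and masses are not known exactly. Their poses are not given: they have to be found in the camera images.
- chest: Fixed dark steel chest, 240 (x) x 335 mm (y), deck 85 mm high; origin: centre of its underside, z up. Opening x -30..110, y 0..150, inner floor at z=25. On the ledge (deck strip x -120..-30) fixed stop bar: x -103..-47, y 103..113, 12 mm high. The wedge must end on the ledge on the bar's -y side, along y, near x=-75, y=63; carry it there over the bar, its end pushing the flange.
- hatch: Sliding hatch, starts shut; opens to its -y (chest's axes), 170 mm at most; spring pulls it shut with 2 to 3 N. Clear panel in steel frame, up to 8 mm above deck. Across its +y end an upright flange, 40 mm high, 4 thick, that spans the ledge too (x -40..187). Origin: on the flange's +y face, deck height, mid-ledge; when shut at chest (-75,158,85). Propped by the wedge: 135 mm open.
- wedge: Loose wooden wedge, about 120 g, 32 mm wide (x), 80 long (y), flat underside. Thick end at -y: 45 mm high, flat top from y=-40 to -4; then the top slopes down to the thin end at +y, 18 mm high. Origin: centre of underside, z up. Grip across x at the thick end; thick end goes to the flange. The plain rectangular block of like size nearby is not it.
- piston: Loose steel piston, about 120 g, upright on the chest's inner floor under the clear hatch: body 36 mm diameter, 34 high, then a stem 22 mm diameter up to 58 mm. Origin: centre of underside, z up. A plain drum without stem, 34 mm diameter, 40 high, stands 42 mm or more beside it along the chest's y: grip the stem across the chest's x.
- tray: Fixed open steel tray, 130 x 130 mm, 30 mm high, walls and floor 4 mm thick. Origin: centre of its underside, z up.
Mind the look-alikes: they are no part of the job. What is shaped like the wedge but blue is not meant.

How it is judged (in metres and radians):
On the way:
1. The wedge, let go, lies flat on the ledge between stop bar and flange and holds the hatch open more than 120 mm, the piston still in the chest (distance of hatch from where it was at the start of the episode above 0.12 m and x of wedge in the frame of hatch between -0.025 and 0.025 m and y of wedge in the frame of hatch between 0.025 and 0.06 m and z of wedge in the frame of hatch between -0.008 and 0.008 m and angle between wedge's own z axis and vertical below 0.18 rad and angle between the y axis of wedge and the y axis of hatch, either way round below 0.26 rad and contact force between the fingers and wedge below 0.1 N and linear speed of hatch below 0.01 m/s and height (world z) of piston below 0.04 m and horizontal distance between piston and hatch below 0.25 m), for 0.3 s.
At the end, for the whole second after the job is handed in: Hatch open over 120 mm, propped by the wedge lying flat on the ledge (within 10 deg and 8 mm of deck height; lengthwise within 15 deg; its centre 25-60 mm before the flange, within 25 mm of mid-ledge); piston upright (10 deg), at rest on the tray floor within 50 mm of its middle along each side (distance of hatch from where it was at the start of the episode above 0.12 m and x of wedge in the frame of hatch between -0.025 and 0.025 m and y of wedge in the frame of hatch between 0.025 and 0.06 m and z of wedge in the frame of hatch between -0.008 and 0.008 m and angle between each of wedge, piston's own z axis and vertical below 0.18 rad and angle between the y axis of wedge and the y axis of hatch, either way round below 0.26 rad and linear speed of hatch below 0.01 m/s and x of piston in the frame of tray between -0.05 and 0.05 m and y of piston in the frame of tray between -0.05 and 0.05 m and z of piston in the frame of tray between -0.005 and 0.012 m and linear speed of piston below 0.02 m/s); the robot touches nothing.
It also fails if it takes over 51 s, if anything falls off the work surface, if the arm or the gripper's body presses on something with over 40 N, if the wrist force passes 120 N, or if a joint passes its speed limit or range.

## Working session

There is one attempt and no reset: what is moved stays moved. The work goes in short steps, Python scripts to look and compute and a tool call to move; the robot and the scene stay as the last step left them, time stands still between calls to the robot, and variables do not carry over. Pictures are saved under pics/ and viewed, at most 10 in all, crops included, and the job is handed in when it is done.

Besides the shell and the picture viewer there is one more tool, called after "Call:" as name(argument=value, ...) on one line, values as JSON. step_arm: Moves the arm, as the interface text tells. Its arguments: {"type":"object","properties":{"increments":{"type":"array"},"squeeze":{"type":"number"}},"required":["increments"]}

```bash
ls; mkdir -p pics; cat > h.py <<'E'
import numpy as np, cv2
from rig import ctrl
def cap(n): return ctrl.capture(n)
def save(c,f,box=None,s=1):
    im=c["img"][:,:,::-1]
    if box: x0,y0,x1,y1=box; im=im[y0:y1,x0:x1]
    cv2.imwrite("pics/"+f,cv2.resize(im,None,fx=s,fy=s,interpolation=cv2.INTER_CUBIC))
def K(c): return np.array([[c["fx"],0,c["cx"]],[0,c["fy"],c["cy"]],[0,0,1.]]),np.array([c["k1"],0,0,0,0.])
def ray(c,u,v):
    k,d=K(c); p=cv2.undistortPoints(np.array([[[u,v]]],float),k,d)[0,0]
    T=np.array(c["extrinsics"]); return T[:3,3],T[:3,:3]@np.array([p[0],p[1],1])
def onz(c,u,v,z):
    o,d=ray(c,u,v); return (o+d*(z-o[2])/d[2]).round(1)
def proj(c,P):
    k,d=K(c); T=np.linalg.inv(np.array(c["extrinsics"]))
    return cv2.projectPoints(np.array(P,float).reshape(-1,3),cv2.Rodrigues(T[:3,:3])[0],T[:3,3],k,d)[0][:,0].round(1)
E
python3 - <<'E'
from h import *
for n in("top","side"):
    c=cap(n); save(c,n+"0.png",s=1.4); print(n,np.array(c["extrinsics"]).round(2).tolist(),c["fx"],c["k1"])
s=ctrl.sense(); print(s["eef_pos"],s["ee_rot"],s["time_s"],s["grip_width"])
E
```

```text
pics
top [[0.01, -0.97, 0.22, 251.71], [-1.0, -0.01, 0.0, 30.99], [0.0, -0.22, -0.97, 1100.42], [0.0, 0.0, 0.0, 1.0]] 429.8740070115175 -0.06094626377847502
side [[0.92, -0.2, 0.33, 93.87], [-0.39, -0.48, 0.78, -889.32], [0.01, -0.85, -0.52, 702.47], [0.0, 0.0, 0.0, 1.0]] 447.28604739336964 -0.06435035170302802
[210.49920529 480.72832144 230.80583315] [-2.30795635e-04  2.04945865e-01  9.78773156e-01 -4.98255350e-04] 0.1 0.9998278840961251
```

View pics/top0.png

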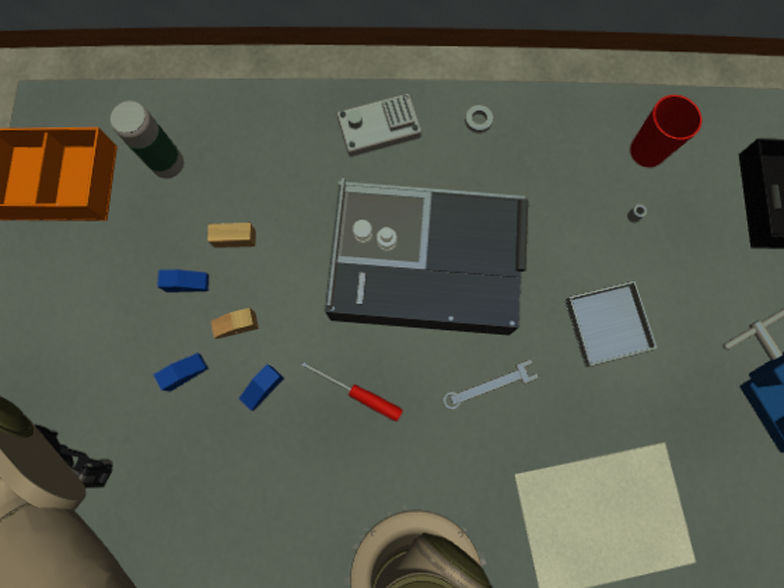

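View pics/side0.png

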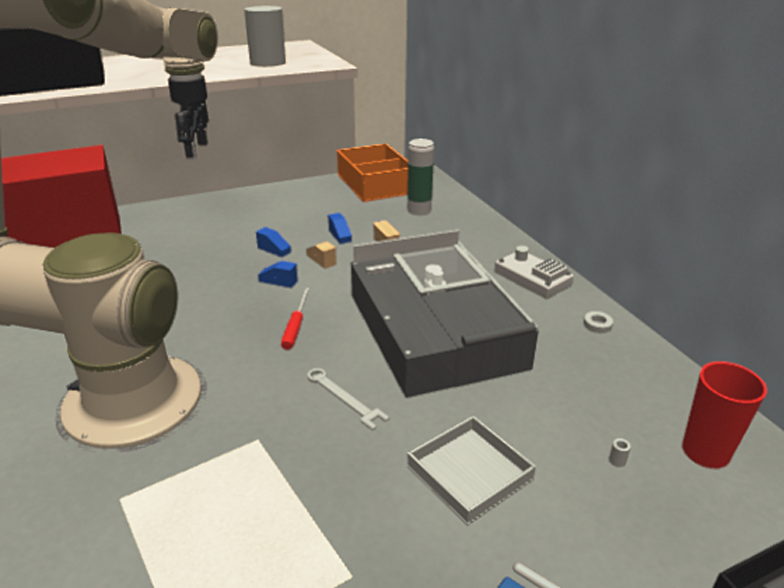

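The top view shows wooden candidates at (231,234) and (234,322), and blue wedges at (183,280), (181,371) and (261,386). The pieces under the hatch are at (362,230) and (387,237), where the second looks stemmed. The tray is at (612,323). The (234,322) block looks like the wedge because its top has two tones, so I'll check it up close.

```bash
python3 - <<'E'
from h import *
t=cap("top"); s=cap("side")
a=cv2.resize(t["img"][140:260,140:220],None,fx=5,fy=5,interpolation=cv2.INTER_CUBIC)
b=cv2.resize(s["img"][150:210,220:300],None,fx=5,fy=5,interpolation=cv2.INTER_CUBIC)
b=np.vstack([b,np.zeros((300,400,3),np.uint8)])
cv2.imwrite("pics/c1.png",np.hstack([a,b])[:,:,::-1])
save(t,"c2.png",(225,122,385,242),5)
E
```

```text
(no output)
```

View pics/c1.png

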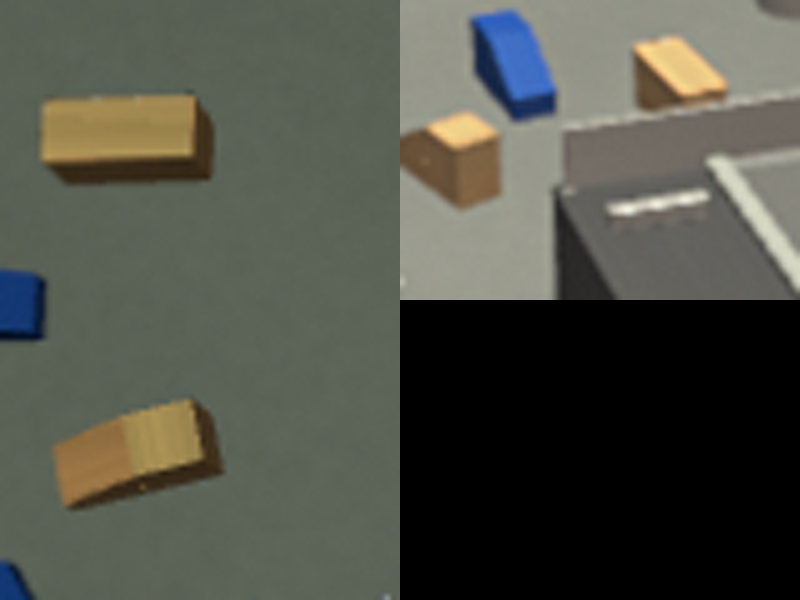

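View pics/c2.png

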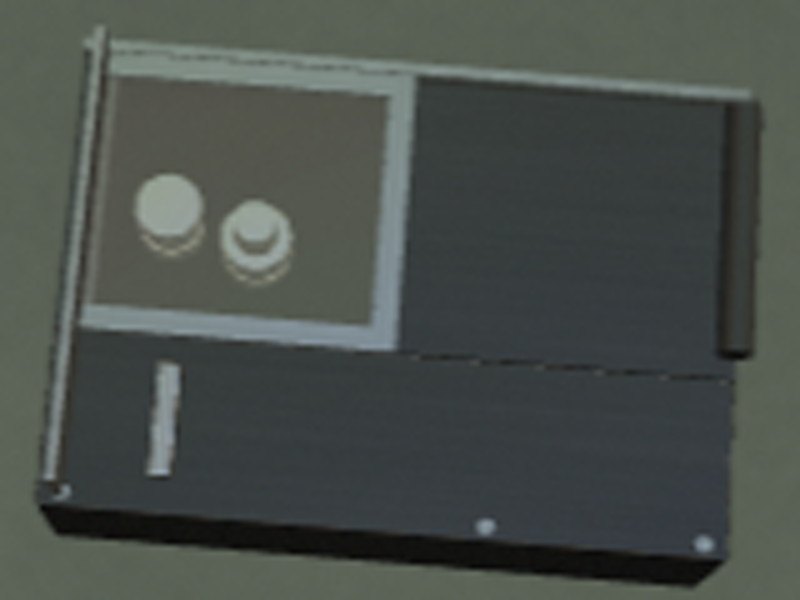

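c1 confirms the wedge: the wooden block at top-view full pixel ~(168,230), with its dark sloped side to the left, so the thin end points world +y. The other wooden block (crop 120,135) is plain, and the rest are blue. In c2 the drum is at crop (168,205) and the stemmed piston at (257,235). The bar is at (163,420) and the flange runs from (100,28) to (50,480).

```bash
python3 - <<'E'
from h import *
t=cap("top"); s=cap("side")
def fit(L,W):
    L=np.array(L,float);W=np.array(W,float);a=L-L.mean(0);b=W-W.mean(0)
    th=np.arctan2((a[:,0]*b[:,1]-a[:,1]*b[:,0]).sum(),(a*b).sum());R=np.array([[np.cos(th),-np.sin(th)],[np.sin(th),np.cos(th)]])
    o=W.mean(0)-R@L.mean(0);print("pose",o.round(1),np.degrees(th).round(2),"res",(W-(L@R.T+o)).round(1).tolist());return o,R
f=lambda u,v:(225+u/5,122+v/5)
pts=[((-47,113,97),(155,362)),((-47,103,97),(181,362)),((-103,103,97),(172,475)),((-103,113,97),(146,475)),((-120,167.5,85),(38,503)),((-120,-167.5,85),(727,557))]
o,R=fit([p[0][:2] for p in pts],[onz(t,*f(*p[1]),p[0][2])[:2] for p in pts])
for n,c in(("ledge-final wedge",(-75,63)),("bar",(-75,108)),("hatchorig",(-75,158)),("flange end",(187,158))): print(n,(o+R@np.array(c)).round(1))
for n,p,z in(("stem",(257,225),83),("bodyshoulder",(257,235),59),("drum",(168,203),65)):
    w=onz(t,*f(*p),z);print(n,w,(R.T@(w[:2]-o)).round(1))
g=lambda u,v:(140+u/5,140+v/5)
P=[((16,-40),(192,400)),((-16,-40),(205,459)),((-16,-4),(132,474)),((16,-4),(122,416))]
ow,Rw=fit([p[0] for p in P],[onz(t,*g(*p[1]),45)[:2] for p in P])
print("thin ends", [ (Rw.T@(onz(t,*g(*q),18)[:2]-ow)).round(1) for q in((54,444),(68,508))], "grip pt",(ow+Rw@np.array([0,-22])).round(1))
# side checks: chest & tray & wedge
w3=lambda L,o,R:[[*(o+R@np.array(l[:2])),l[2]] for l in L]
print("side proj wedge top",((proj(s,w3([(16,-40,45),(-16,-40,45),(-16,-4,45),(16,-4,45)],ow,Rw))-[220,150])*5).tolist())
print("side proj bar",((proj(s,w3([(-47,113,97),(-47,103,97),(-103,103,97),(-103,113,97)],o,R))-[220,150])*5).tolist())
tr=[onz(t,u/1.4,v/1.4,30) for u,v in((568,298),(634,283),(656,348),(589,365))];print("tray",np.mean(tr,0),[x.tolist() for x in tr])
print("side tray rim",(proj(s,tr)*1.4).tolist())
E
```

```text
pose [555.9 -12.9] -3.65 res [[-0.7, 1.8], [0.0, -0.7], [0.2, -1.4], [-0.5, 1.0], [1.0, -1.9], [0.0, 1.2]]
ledge-final wedge [485.1  54.8]
bar [487.9  99.7]
hatchorig [491.1 149.6]
flange end [752.6 132.9]
stem [590.1  57.   83. ] [29.7 71.9]
bodyshoulder [592.8  57.6  59. ] [32.3 72.7]
drum [607.3 102.8  65. ] [ 43.9 118.7]
pose [436.  336.7] 13.96 res [[-0.7, 0.2], [0.4, -0.7], [1.0, 0.5], [-0.7, 0.0]]
thin ends [array([15.8, 39.5]), array([-18.7,  37.8])] grip pt [441.3 315.4]
side proj wedge top [[95.0, 132.5], [51.50000000000006, 147.00000000000003], [21.500000000000057, 125.0], [65.0, 110.99999999999994]]
side proj bar [[300.0, 187.99999999999997], [305.99999999999994, 196.50000000000006], [208.49999999999994, 212.5], [203.0000000000001, 204.00000000000006]]
tray [ 443.35  -353.325   30.   ] [[489.1, -274.9, 30.0], [519.0, -399.9, 30.0], [398.4, -431.6, 30.0], [366.9, -306.9, 30.0]]
side tray rim [[470.25999999999993, 414.54], [531.44, 465.21999999999997], [467.04, 509.32], [406.42, 451.21999999999997]]
```

```bash
cat >> h.py <<'E'
from scipy.spatial.transform import Rotation as Ro
C=(np.array([555.9,-12.9]),-3.65)
def chest(x,y): 
    a=np.radians(C[1]); return C[0]+np.array([np.cos(a)*x-np.sin(a)*y,np.sin(a)*x+np.cos(a)*y])
def rel(*targets):
    "targets (x,y,z,yaw of closing line deg) -> shift cm, turn deg in present tool axes"
    s=ctrl.sense(); q=s["ee_rot"]; R0=Ro.from_quat([q[1],q[2],q[3],q[0]]); p=np.array(s["eef_pos"])
    y0=R0.as_matrix()[:,1]; w0=np.degrees(np.arctan2(y0[1],y0[0]))
    print("t",round(s["time_s"],2),"pos",p.round(1),"yaw",round(w0,1),"F",np.round(s["force"],1),"grip",round(s["grip_width"],3),round(s["grip_force"],1))
    for x,y,z,w in targets:
        w=w0+((w-w0+90)%180-90); a=np.radians(w); c,n=np.cos(a),np.sin(a)
        T=Ro.from_matrix(np.array([[-n,c,0],[c,n,0],[0,0,-1]]).T if 0 else np.column_stack([[-n,c,0],[c,n,0],[0,0,-1]]))
        if np.linalg.det(T.as_matrix())<0: raise SystemExit
        print((R0.inv().apply(np.array([x,y,z])-p)/10).round(2).tolist(),np.degrees((R0.inv()*T).as_rotvec()).round(1).tolist())
E
python3 - <<'E'
from h import *
rel((440.8,317.3,150,13.96),(440.8,317.3,15,13.96))
E
```

```text
t 0.3 pos [210.6 480.8 231.1] yaw 66.3 F [-0.7  0.6 -0.3] grip 1.002 0.0
[-27.65, -5.74, 8.11] [-0.0, 0.0, 52.4]
[-27.65, -5.73, 21.61] [-0.0, 0.0, 52.4]
```

Call:
step_arm(increments=[[[-27.6,-5.7,8.1],[0,0,52.4],60],[[-27.6,-5.7,8.1],[0,0,52.4],60],[[-27.6,-5.7,8.1],[0,0,52.4],60],[[-27.6,-5.7,8.1],[0,0,52.4],60],[[-27.6,-5.7,8.1],[0,0,52.4],60],[[-27.6,-5.7,8.1],[0,0,52.4],60],[[-27.6,-5.7,8.1],[0,0,52.4],60],[[-27.6,-5.7,8.1],[0,0,52.4],60]], squeeze=40)

```text
time_s: 1.3
eef_pos: [439.9, 318.8, 150.7]
ee_rot: [0.0, 0.615, 0.788, 0.0]
force: [0.3, 0.0, -0.2]
grip_width: 0.6
grip_force: 0.0
```

```bash
python3 - <<'E'
from h import *
rel((440.8,317.3,16,13.96))
E
```

```text
t 1.3 pos [439.9 318.8 150.7] yaw 14.1 F [ 0.3  0.  -0.2] grip 0.6 0.0
[-0.17, 0.05, 13.47] [0.0, -0.0, 0.1]
```

Call:
step_arm(increments=[[[-0.1,0,5],[0,0,0],60],[[-0.1,0,10],[0,0,0],60],[[-0.1,0,13.4],[0,0,0],60],[[-0.1,0,13.4],[0,0,0],60],[[-0.1,0,13.4],[0,0,0],20],[[-0.1,0,13.4],[0,0,0],20],[[-0.1,0,13.4],[0,0,0],20],[[-0.1,0,13.4],[0,0,0],20]], squeeze=50)

```text
time_s: 2.3
eef_pos: [441.7, 317.7, 18.3]
ee_rot: [0.001, 0.616, 0.788, 0.002]
force: [-1.1, 1.4, 7.2]
grip_width: 0.362
grip_force: 51.0
```

```bash
python3 - <<'E'
from h import *
a=lambda y,z:(*chest(-75,y-20),z,-3.65)
rel(a(215,180),a(215,120),a(58,120))
E
```

```text
t 2.3 pos [441.7 317.7  18.3] yaw 14.0 F [-1.1  1.4  7.2] grip 0.362 51.0
[-13.97, 1.91, -16.18] [0.2, -0.1, 17.6]
[-13.97, 1.89, -10.18] [0.2, -0.1, 17.6]
[-28.94, -2.86, -10.21] [0.2, -0.1, 17.6]
```

Call:
step_arm(increments=[[[0,0,-5],[0,0,0],20],[[0,0,-10],[0,0,0],20],[[0,0,-16],[0,0,0],20],[[-4,0.6,-16.2],[0,0,9],20],[[-9,1.2,-16.2],[0,0,17.6],20],[[-14,1.9,-16.2],[0,0,17.6],20],[[-14,1.9,-16.2],[0,0,17.6],20],[[-14,1.9,-16.2],[0,0,17.6],20]])

```text
time_s: 3.3
eef_pos: [492.9, 186.0, 178.8]
ee_rot: [0.0, 0.729, 0.684, 0.0]
force: [0.4, 0.1, -1.0]
grip_width: 0.364
grip_force: 50.2
```

```bash
python3 - <<'E'
from h import *
a=lambda y,z:(*chest(-75,y-20),z,-3.65)
rel(a(215,122),a(190,122),a(56,122))
t=cap("top"); s=cap("side")
A=cv2.resize(t["img"][120:240,150:320],None,fx=3,fy=3); B=cv2.resize(s["img"][110:210,220:350],None,fx=2.1,fy=2.1)
B=np.vstack([B,np.zeros((360-B.shape[0],B.shape[1],3),np.uint8)])
cv2.imwrite("pics/c3.png",np.hstack([A,B])[:,:,::-1])
E
```

```text
t 3.3 pos [492.9 186.  178.8] yaw -3.7 F [ 0.4  0.1 -1. ] grip 0.364 50.2
[0.05, 0.05, 5.68] [0.0, -0.0, -0.0]
[-2.45, 0.05, 5.68] [0.0, -0.0, -0.0]
[-15.85, 0.06, 5.68] [0.0, -0.0, -0.0]
```

View pics/c3.png

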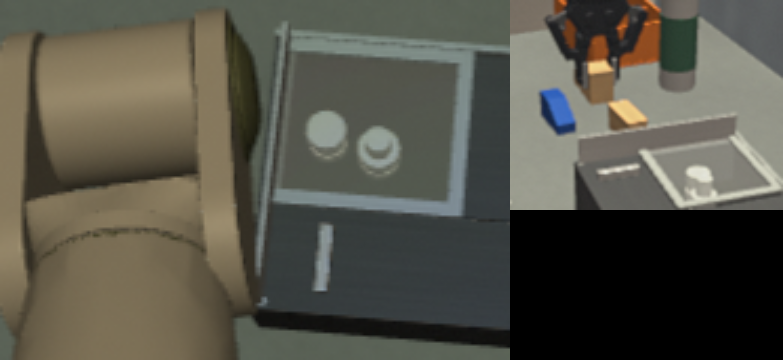

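The wedge is held level between the fingers (side inset, 598,82), its thick face toward the flange, and the hatch is still shut. Next I lower it and push.

Call:
step_arm(increments=[[[0.05,0.05,3],[0,0,0],20],[[0.05,0.05,5.6],[0,0,0],20],[[0,0.05,5.6],[0,0,0],20],[[-1,0.05,5.6],[0,0,0],20],[[-2,0.05,5.6],[0,0,0],20],[[-3,0.05,5.6],[0,0,0],20],[[-4,0.05,5.6],[0,0,0],20],[[-5,0.05,5.6],[0,0,0],20]])

```text
time_s: 4.4
eef_pos: [490.4, 135.1, 122.5]
ee_rot: [0.0, 0.729, 0.684, 0.0]
force: [1.6, 2.4, 0.5]
grip_width: 0.368
grip_force: 50.2
```

```bash
python3 - <<'E'
from h import *
a=lambda y,z:(*chest(-75,y-20),z,-3.65)
rel(a(56,122),a(56,103.5))
E
```

```text
t 4.4 pos [490.4 135.1 122.5] yaw -3.7 F [1.6 2.4 0.5] grip 0.368 50.2
[-10.75, -0.02, 0.05] [0.0, -0.0, -0.0]
[-10.75, -0.02, 1.9] [0.0, -0.0, -0.0]
```

Hatch contact is 2.4 N, as expected from the spring. I'll continue to about y=56 and then look.

Call:
step_arm(increments=[[[-1.5,0,0],[0,0,0],20],[[-3,0,0],[0,0,0],20],[[-4.5,0,0],[0,0,0],20],[[-6,0,0],[0,0,0],20],[[-7.5,0,0],[0,0,0],20],[[-9,0,0],[0,0,0],20],[[-10.4,0,0],[0,0,0],20],[[-10.9,0,0],[0,0,0],20]])

```text
time_s: 5.4
eef_pos: [483.1, 26.1, 122.1]
ee_rot: [-0.0, 0.73, 0.684, -0.0]
force: [-1.6, 4.1, -0.3]
grip_width: 0.363
grip_force: 50.1
```

```bash
python3 - <<'E'
from h import *
a=lambda y,z:(*chest(-75,y-20),z,-3.65)
rel(a(56,122),a(56,103.5))
s=cap("side"); save(s,"s4.png",(230,130,390,250),5)
P=[[*chest(-75+x,56+y),z] for x,y,z in((16,40,103.5),(-16,40,103.5),(-16,-40,103.5),(-16,-40,148.5),(-47+75,103-56,97),(-47+75,113-56,97),(-103+75,103-56,97),(-103+75,113-56,97))]
print(((proj(s,P)-[230,130])*5).round().tolist())
E
```

```text
t 5.4 pos [483.1  26.1 122.1] yaw -3.7 F [-1.6  4.1 -0.3] grip 0.363 50.1
[0.17, 0.01, 0.01] [-0.0, 0.0, -0.0]
[0.17, 0.01, 1.86] [-0.0, 0.0, -0.0]
[[239.0, 296.0], [183.0, 304.0], [231.0, 378.0], [231.0, 302.0], [256.0, 297.0], [250.0, 288.0], [158.0, 312.0], [153.0, 304.0]]
```

View pics/s4.png

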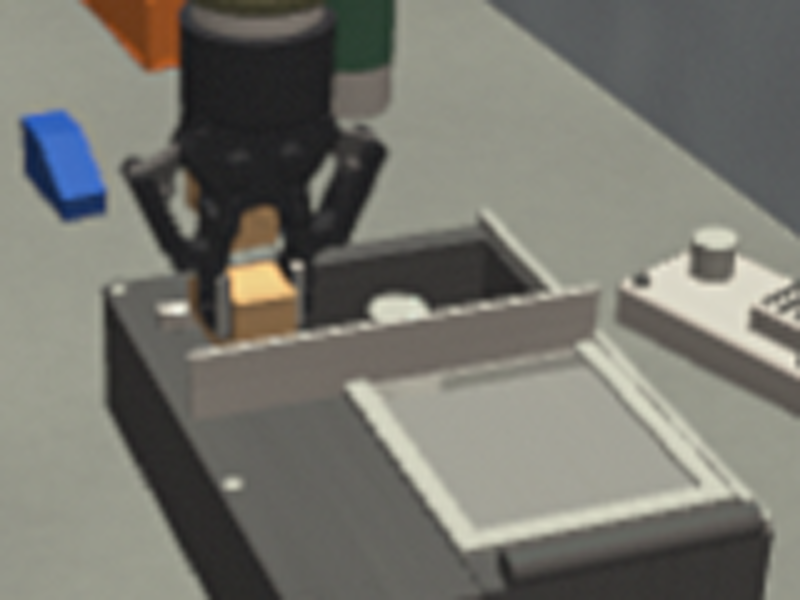

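The picture shows the hatch pushed open, with the wedge's thick end against the flange at crop (262,325). The bar is at (172,310), behind the wedge. Lowering now.

Call:
step_arm(increments=[[[0,0,0.5],[0,0,0],20],[[0,0,1.0],[0,0,0],20],[[0,0,1.4],[0,0,0],20],[[0,0,1.6],[0,0,0],20],[[0,0,1.75],[0,0,0],20],[[0,0,1.85],[0,0,0],20]])

```text
time_s: 6.2
eef_pos: [483.4, 27.0, 103.8]
ee_rot: [0.0, 0.729, 0.684, 0.0]
force: [0.5, 3.7, 1.3]
grip_width: 0.366
grip_force: 50.2
```

Call:
step_arm(increments=[[[0,0,0.1],[0,0,0],20],[[0,0,0.15],[0,0,0],20],[[0.2,0,0.15],[0,0,0],20],[[0.4,0,0.15],[0,0,0],20],[[0.6,0,0.15],[0,0,0],20]])

```text
time_s: 6.82
eef_pos: [484.4, 32.1, 103.3]
ee_rot: [0.001, 0.729, 0.684, 0.0]
force: [-1.9, -3.0, 8.4]
grip_width: 0.364
grip_force: 51.3
```

Call:
step_arm(increments=[[[0,0,0],[0,0,0],42],[[0,0,0],[0,0,0],55],[[0,0,0],[0,0,0],60],[[0,0,0],[0,0,0],60],[[0,0,0],[0,0,0],60],[[0,0,-5],[0,0,0],60],[[0,0,-10],[0,0,0],60],[[0,0,-10],[0,0,0],60]])

```text
time_s: 7.82
eef_pos: [485.2, 32.8, 205.6]
ee_rot: [0.003, 0.729, 0.684, 0.002]
force: [0.6, 0.2, -1.1]
grip_width: 0.601
grip_force: 0.0
```

```bash
python3 - <<'E'
from h import *
rel((*chest(31,72),200,-3.65))
s=cap("side"); save(s,"s5.png",(230,130,390,250),5)
f=lambda u,v:(230+u/5,130+v/5)
P=[[*chest(*p[:2]),p[2]] for p in((-59,23,130),(-91,23,130),(-59,59,130),(-91,103,85),(31,72,83),(31,72,59))]
print(((proj(s,P)-[230,130])*5).round().tolist())
E
```

```text
t 7.83 pos [485.2  32.8 205.6] yaw -3.6 F [ 0.6  0.2 -1.1] grip 0.601 0.0
[3.09, 10.44, 0.63] [0.4, 0.0, 0.0]
[[286.0, 317.0], [227.0, 327.0], [262.0, 284.0], [179.0, 328.0], [408.0, 322.0], [406.0, 360.0]]
```

View pics/s5.png

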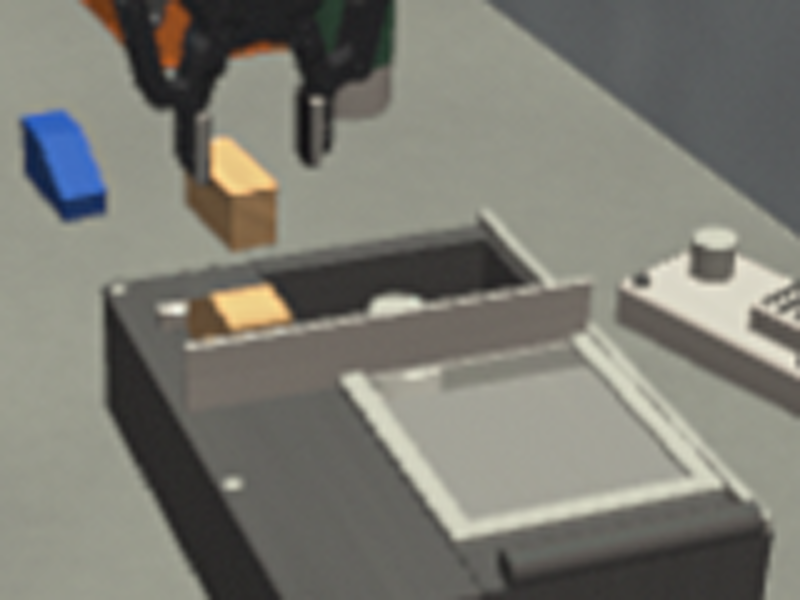

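The wedge lies flat on the ledge behind the flange (crop 250,310), and the hatch is propped. I'll refine the piston's position from the first, unobstructed top crop.

```bash
python3 - <<'E'
from h import *
t=cap("top"); im=cv2.imread("pics/c2.png",0)
a=np.radians(C[1]);R=np.array([[np.cos(a),-np.sin(a)],[np.sin(a),np.cos(a)]])
for T in(130,145,160):
    n,l,st,ce=cv2.connectedComponentsWithStats((im>T).astype(np.uint8))
    for i in range(1,n):
        x,y,w,h,A=st[i]
        if A>300 and 130<x<240 and 150<y<260:
            m=cv2.minEnclosingCircle(np.argwhere(l==i)[:,::-1].astype(np.float32).reshape(-1,1,2))
            for z in(59,65):
                p=onz(t,225+m[0][0]/5,122+m[0][1]/5,z)[:2]; print(T,(x,y,w,h,A),np.round(m[0],0),round(m[1]),z,p,(R.T@(p-C[0])).round(1))
E
```

```text
130 (np.int32(137), np.int32(176), np.int32(64), np.int32(60), np.int32(3055)) [168. 206.] 32 59 [607.8 103.1] [ 44.4 119.1]
130 (np.int32(137), np.int32(176), np.int32(64), np.int32(60), np.int32(3055)) [168. 206.] 32 65 [605.7 102.7] [ 42.3 118.5]
130 (np.int32(223), np.int32(202), np.int32(68), np.int32(68), np.int32(2907)) [256. 236.] 35 59 [592.3  58.1] [31.8 73.2]
130 (np.int32(223), np.int32(202), np.int32(68), np.int32(68), np.int32(2907)) [256. 236.] 35 65 [590.3  58. ] [29.8 72.9]
145 (np.int32(140), np.int32(177), np.int32(58), np.int32(57), np.int32(2707)) [168. 206.] 30 59 [607.8 103.2] [ 44.4 119.2]
145 (np.int32(140), np.int32(177), np.int32(58), np.int32(57), np.int32(2707)) [168. 206.] 30 65 [605.7 102.8] [ 42.3 118.6]
145 (np.int32(225), np.int32(204), np.int32(63), np.int32(64), np.int32(2249)) [256. 236.] 33 59 [592.4  58.1] [31.9 73.2]
145 (np.int32(225), np.int32(204), np.int32(63), np.int32(64), np.int32(2249)) [256. 236.] 33 65 [590.4  58. ] [29.9 73. ]
```

Call:
step_arm(increments=[[[1.6,5.2,0],[0,0,0],65],[[3.2,10.5,0],[0.3,0,0],65],[[3.2,10.5,4],[0.3,0,0],65],[[3.2,10.5,7],[0.3,0,0],65],[[3.2,10.5,7],[0.3,0,0],65],[[3.2,10.5,7],[0.3,0,0],65]])

```text
time_s: 8.68
eef_pos: [590.8, 58.2, 133.0]
ee_rot: [-0.002, 0.729, 0.684, -0.002]
force: [0.4, -0.7, -0.2]
grip_width: 0.65
grip_force: 0.0
```

```bash
python3 - <<'E'
from h import *
rel((592.2,58,63,-3.65))
s=cap("side"); save(s,"s6.png",(250,110,390,215),5)
E
```

```text
t 8.68 pos [590.8  58.2 133. ] yaw -3.7 F [ 0.4 -0.7 -0.2] grip 0.65 0.0
[-0.01, 0.17, 7.0] [-0.3, 0.0, -0.0]
```

View pics/s6.png

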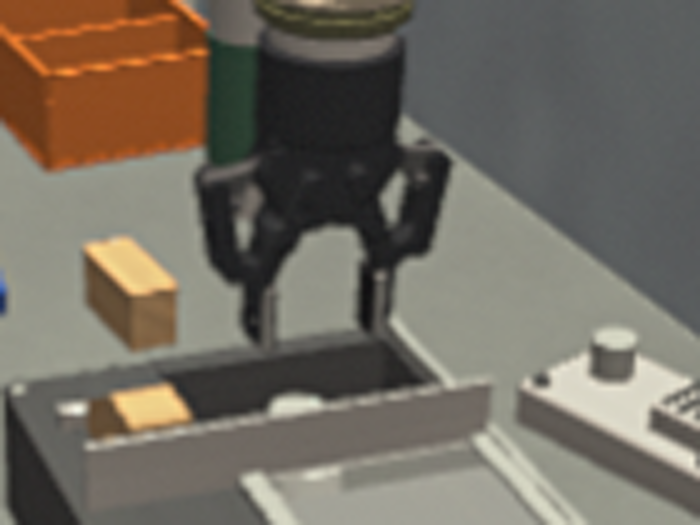

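The fingers straddle the opening above the piston, which the flange hides. The disc at (297,405) is the drum behind it. Descend and close.

Call:
step_arm(increments=[[[0,0.1,2.5],[-0.3,0,0],65],[[0,0.1,5],[-0.3,0,0],65],[[0,0.1,7.0],[-0.3,0,0],65],[[0,0.1,7.0],[-0.3,0,0],65],[[0,0.1,7.0],[-0.3,0,0],15],[[0,0.1,7.0],[-0.3,0,0],15],[[0,0.1,7.0],[-0.3,0,0],15],[[0,0.1,7.0],[-0.3,0,0],15]], squeeze=40)

```text
time_s: 9.72
eef_pos: [592.0, 58.1, 63.7]
ee_rot: [0.001, 0.729, 0.684, 0.001]
force: [-0.7, -0.2, 6.9]
grip_width: 0.234
grip_force: 39.1
```

```bash
python3 - <<'E'
from h import *
rel((592,58,63,-3.65))
E
```

```text
t 9.72 pos [592.   58.1  63.7] yaw -3.7 F [-0.7 -0.2  6.9] grip 0.234 39.1
[-0.01, 0.0, 0.07] [0.1, 0.0, -0.0]
```

Call:
step_arm(increments=[[[0,0,-2],[0,0,0],15],[[0,0,-5],[0,0,0],15],[[0,0,-9],[0,0,0],15],[[0,0,-13],[0,0,0],15],[[0,0,-16.5],[0,0,0],15],[[0,0,-16.5],[0,0,0],15]])

```text
time_s: 10.48
eef_pos: [592.0, 58.2, 229.9]
ee_rot: [0.002, 0.729, 0.684, 0.002]
force: [0.4, 0.2, -2.7]
grip_width: 0.233
grip_force: 39.6
```

```bash
python3 - <<'E'
from h import *
rel((443.3,-353.3,200,-3.65))
s=cap("side"); save(s,"s7.png",(230,80,410,215),4)
E
```

```text
t 10.47 pos [592.   58.2 229.9] yaw -3.6 F [ 0.4  0.2 -2.7] grip 0.233 39.6
[-42.01, -12.24, 2.94] [0.3, 0.0, 0.0]
```

View pics/s7.png

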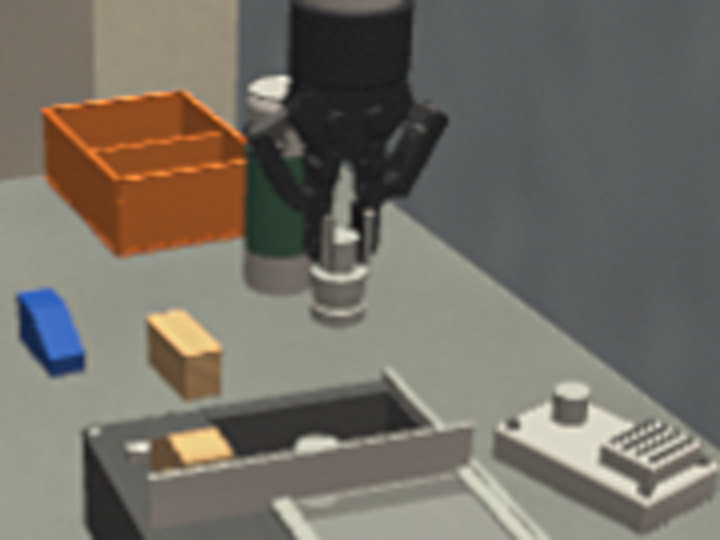

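The stemmed piston hangs upright in the fingers (340,280), and the wedge still props the hatch (200,445). Carry it to the tray.

Call:
step_arm(increments=[[[-5,-1.5,0],[0.3,0,0],15],[[-10.5,-3,0],[0.3,0,0],15],[[-16,-4.6,0],[0.3,0,0],15],[[-21.5,-6.2,0],[0.3,0,0],15],[[-27,-7.8,0],[0.3,0,0],15],[[-32.5,-9.4,0],[0.3,0,0],15],[[-38,-11,1],[0.3,0,0],15],[[-42,-12.2,2.9],[0.3,0,0],15]])

```text
time_s: 11.52
eef_pos: [441.3, -355.0, 196.6]
ee_rot: [-0.003, 0.73, 0.684, -0.002]
force: [0.6, 0.5, -1.1]
grip_width: 0.231
grip_force: 39.6
```

Call:
step_arm(increments=[[[0,0,0],[0,0,0],15],[[0,0,0],[0,0,0],15],[[0,0,0],[0,0,0],15]])

```text
time_s: 11.9
eef_pos: [443.3, -352.1, 198.5]
ee_rot: [-0.002, 0.729, 0.685, -0.002]
force: [0.1, 0.0, -1.7]
grip_width: 0.233
grip_force: 39.6
```

```bash
python3 - <<'E'
from h import *
rel((443.3,-353.3,60,-3.65),(443.3,-353.3,43.5,-3.65))
E
```

```text
t 11.9 pos [ 443.3 -352.1  198.5] yaw -3.6 F [ 0.1  0.  -1.7] grip 0.233 39.6
[-0.11, 0.08, 13.85] [-0.3, 0.0, 0.1]
[-0.11, 0.09, 15.5] [-0.3, 0.0, 0.1]
```

Call:
step_arm(increments=[[[0,0,4],[-0.3,0,0],15],[[0,0,8],[-0.3,0,0],15],[[0,0,11.5],[-0.3,0,0],15],[[0,0,13.9],[-0.3,0,0],15],[[0,0,14.8],[-0.3,0,0],15],[[0,0,15.2],[-0.3,0,0],15],[[0,0,15.4],[-0.3,0,0],15]])

```text
time_s: 12.78
eef_pos: [442.4, -353.4, 45.1]
ee_rot: [0.001, 0.729, 0.684, -0.0]
force: [0.4, -0.7, -1.6]
grip_width: 0.235
grip_force: 39.6
```

Call:
step_arm(increments=[[[0,0,0.1],[0,0,0],15],[[0,0,0.2],[0,0,0],15],[[0,0,0.2],[0,0,0],15]])

```text
time_s: 13.15
eef_pos: [442.1, -353.4, 42.7]
ee_rot: [0.0, 0.729, 0.684, -0.0]
force: [-0.4, -0.7, 1.1]
grip_width: 0.235
grip_force: 39.9
```

Call:
step_arm(increments=[[[0,0,0],[0,0,0],30],[[0,0,0],[0,0,0],45],[[0,0,0],[0,0,0],60],[[0,0,0],[0,0,0],60],[[0,0,-4],[0,0,0],60],[[0,0,-9],[0,0,0],60],[[0,0,-14],[0,0,0],60],[[0,0,-14],[0,0,0],60]])

```text
time_s: 14.15
eef_pos: [442.9, -354.3, 186.1]
ee_rot: [0.004, 0.729, 0.684, -0.0]
force: [-0.5, 0.1, 0.6]
grip_width: 0.601
grip_force: 0.0
```

```bash
python3 - <<'E'
from h import *
rel()
s=cap("side"); save(s,"s8.png",(225,120,425,370),2.4)
E
```

```text
t 14.15 pos [ 442.9 -354.3  186.1] yaw -3.6 F [-0.5  0.1  0.6] grip 0.601 0.0
```

View pics/s8.png

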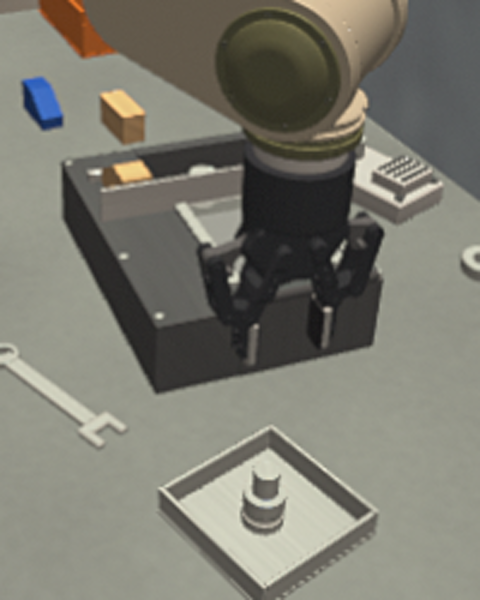

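The piston stands upright in the middle of the tray (264,495). The wedge still props the hatch (125,172), and the gripper is clear of everything.

```bash
python3 -c "
from rig import ctrl
print(ctrl.finish_job())"
```

```text
the job is handed in; nothing more can be done
None
```

I handed the job in at about 14 s: the last picture shows the hatch propped open by the wooden wedge and the stemmed piston standing upright in the tray; the judge returned no verdict.

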